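# Unlock the poisons chest and swing its lid open

## Robot

A 6-joint arm with a two-finger parallel gripper is mounted at the origin on the work surface. World frame = base frame: x ahead of the robot, y to its left, z up, the work surface at z = 0. Lengths are in m, angles in rad, forces in N, time in s.
With the tool pointing down it reaches from about 0.375 to 0.825 m from the base axis. Payload 5.5 kg.
Tool frame: the origin (TCP) lies midway between the tips of the shut fingers; the grasp point (between the pads) lies env.grasp_offset behind it (env.grasp_offset is the distance from the TCP to the grasp point, in m); z points along the fingers, y is the line along which they close (so a half turn about z gives the same grasp; the last joint's range is limited). The gripper opens to 85 mm and grips with 20 to 120 N. Pads are 22 mm wide; open, the fingers measure 114 mm over their backs; the gripper's body (76 mm by 85 mm) begins 54 mm behind the grasp point. The pads swing forward as they close: fully open they stand 13 mm farther back than shut.
Start: joints at [-1.193, 0.314, -0.047, 1.21, 0, 1.571], TCP at [0.221, -0.558, 0.207] pointing down, gripper open.
Joint ranges: [-2.67, 2.67], [-0.69, 1.73], [-1.03, 1.25], [-2.08, 2.16], [-1.42, 1.45], [-3.14, 3.14]. Speed limits (rad/s): [2.39, 2.39, 3.01, 3.14, 3.14, 3.14].

## Interface

Orientations are given as a unit quaternion [x, y, z, w].
In Python, from cell import env, eyes, silhouettes, mark_of gives the robot as it stands.
- The arm moves only by the tool drive_tool, never from a script. Its arguments are lists of equal length, an entry for each row: "hand": the opening, from 0 (shut) to 1 (fully open); "delta_pos": the shift along the tool's x, y, z in m, a list of three; "dr": the turn, a rotation vector about the tool's x, y, z in degrees, a list of three. In form: {"hand": [hand, ...], "delta_pos": [[tx, ty, tz], ...], "dr": [[wx, wy, wz], ...]}. A call has 1 to 20 rows; each row is the pose to reach, as a shift and turn from the pose commanded when the call began, along the tool's axes at that moment; what a row does not reach only later rows make up. A row lasts 1/12 s, in which the tool goes at most 41.7 mm and 7.16 degrees, less where a joint would pass 70% of its speed; a pose out of reach is approached as far as the arm can. A call with a gripper value outside its range is refused whole. The fingers move at their own pace and stop on an object; "squeeze" is the grip in N (left out, the last holds). Time passes only in rows, so rows that repeat a pose let the fingers close. It gives the time, the measured TCP pose, the force, the opening and the grip force at its end, in the units of the state.
- env.sense(): the state, without advancing time (a new reading comes with each control period).
- eyes.snapshot(name): name is "side" or "top" or "wrist"; returns the picture (384x512x3 uint8, red, green, blue); there is no depth.
- eyes.get_calibration(name): a dict with "fx", "fy", "cx", "cy" (pixels), "k1" (the pictures are not rectified: a ray, as slopes to the right and down, at radius r is drawn at 1 + k1 r^2 times it, then the intrinsics apply), "xyz" and "orientation" of the camera in the world. Camera axes: x right, y down, z forward; pixel columns grow to the right and rows downward; lengths in m; the calibration is good to about 2 mm. A picture is of the moment at which its call begins: read the wrist's pose just before it. get_calibration takes no time and is no camera call; for the wrist camera it gives the pose at the moment of the call.
- env.hand_in(): hands the job in; it is judged then, once.
Trained networks look in the newest picture that a camera, given by its name, has taken for a name from the list of things; names that differ only in an ending like _2 or _b are one class to them, and where a whole thing is asked for, a point or a joint stands for the part that bears it (a point fixed in the world has none). Each returns a list of dicts, best first, with "score" (0 to 1); they miss things now and then, are a little off and sometimes report something else, mostly with a low value. They report only what shows in the picture. A call takes as long as a camera call.
- silhouettes(camera, query): "pixels" (384x512 bool, what is visible of it).
- mark_of(camera, query): "centre" ([x, y, z] in m, in world coordinates, good to about 4 mm: a listed point, or the origin of a listed thing).
The state is a dict: "time": time; "joint_pos": joint angles; "qvel": joint speeds; "joint_efforts": joint torques, N m; "position": TCP position; "orientation": TCP orientation; "wrist_force": force on the tool from outside, world axes, zero at the start; "torque": the same for the moment, N m; "finger_gap": finger opening in m; "grasp_force": force on a finger pad.
Only numpy, scipy, OpenCV 4.12 (cv2) and the standard library are available. Lean on these libraries where they do the work, as an engineer would, in place of code of your own. Each camera call takes 0.05 s, during which the arm holds its last target. There are 200 camera calls.

## Task

Open the steel poisons chest for the stock check: its key is in the lock on the lid, and the hooked catch only comes free while the lid is pressed down on its springy seal, so press down and turn the key its full quarter turn clockwise, then lift the lid at its front and swing it right back until it rests on its back-stop. Leave the key in the lock, still turned to open. Do not force or slam anything down on the rim, and leave the bottles and other things standing where they are.

Things in the scene. Friction and masses are not known exactly. Their poses are not given: they have to be found in the camera images.
- chest: Poisons chest: fixed off-white steel box with a flat lid. Origin: centre of its underside. x points from the front (lip side, to the robot's right) to the back (hinge side), z up. Box 200 mm deep (x), 280 wide (y), rim 120 high, front wall at x=-100. Lid plate 288 wide, 5 thick, about 0.75 kg, underside 125 high when closed; it runs from the hinge at x=+100 to x=-125.
- key_head (a point): Centre of the black plastic key head, a block 32 x 10 x 28 mm: own x along the 32 width, y through the 10 thickness, z up the lock axis, about which it turns. Lid closed: 158 mm above the counter, 28 above the lid's top face (head spans 14 to 42 above it), at x=-55, y=0 of the chest. Locked, the 32 mm width lies along the chest's x.
- key (a joint): Turn of the key, rad: 0 locked (within 0.05; play 0.1 either way), 1.57 at the end stop, clockwise from above positive. Friction 0.05 N m; stays where left. The cam's hook sits in a slot of the rim: it turns no further than its play until the lid is pressed down close to the hard rim, and must be kept there while it turns. Free to open past about 1.25.
- lid (a joint): Lid opening, rad: 0 closed; slightly negative when pressed down on the springy seal (8 to 15 N at the lock squash it; within 10 mm it meets the hard rim and the force rises steeply); 1.57 upright; 1.82 back on its stop. Unlatched, the seal lifts it only a few mm. Let go below upright it falls shut, beyond upright it falls back to its stop. Hinge friction 0.05 N m.
- lid_lip (a point): Middle of the lid's front edge, on its lower face, 225 mm from the hinge line; moves with the lid. The lip stands 25 mm clear of the box's front wall, with free space below it. Own x points from the lip to the hinge, z out of the lid's top face.
- lid_hinge (a point): Middle of the lid's hinge line, at the back of the chest 125 mm above the counter, fixed; axes as the chest's, the hinge line along y.
- rim: The inward-turned edge of the box opening beneath the lid, with the slot for the cam; fixed to the chest, same origin as the chest.
- tincture_a: Amber bottle, white label, blue cap, 72 mm across, 170 mm high, standing loose beside the chest. Origin at the centre of its underside (so for all the loose things below).
- tincture_b: Amber bottle, brown label, blue cap, 72 mm across, 170 mm high, loose beside the chest.
- clear_bottle: Clear bottle, brown label, white cap, 64 mm across, 155 mm high, loose beside the chest.
- dropper: Small amber bottle with a red cap, 32 mm across, 80 mm high, loose.
- globule_jar: White jar with a green cap, 60 mm across, 88 mm high, loose.
- mortar: White porcelain mortar, 90 mm across, 55 mm high, loose.
- carton: Yellow-green medicine carton, 45 x 45 x 105 mm, standing loose.

How it is judged:
By the outcome, as a careful person would: the job done as asked, in the order asked, and still so for the second after the job is handed in, with the robot touching nothing.
It also fails if it takes over 54 s, if anything falls off the work surface, if the arm or the gripper's body presses on something with over 40 N, if the wrist force passes 120 N, or if a joint passes its speed limit or range.

## Working session

There is one attempt and no reset: what is moved stays moved. The work goes in short steps, Python scripts to look and compute and a tool call to move; the robot and the scene stay as the last step left them, time stands still between calls to the robot, and variables do not carry over. Pictures are saved under pics/ and viewed, at most 10 in all, crops included, and the job is handed in when it is done.

Besides the shell and the picture viewer there is one more tool, called after ">>>" by a JSON object that holds its "fn" and its "kwargs". drive_tool: Moves the arm, as the interface text tells. Its arguments: {"type":"object","properties":{"hand":{"type":"array","items":{"type":"number"}},"delta_pos":{"type":"array","items":{"type":"array","items":{"type":"number"}}},"dr":{"type":"array","items":{"type":"array","items":{"type":"number"}}},"squeeze":{"type":"number"}},"required":["hand","delta_pos","dr"]}

```bash
mkdir -p pics; python3 - <<'E'
from cell import env, eyes, silhouettes, mark_of
import cv2
s=env.sense();print(s, env.grasp_offset)
for c in ["top","side"]:
    im=eyes.snapshot(c);cv2.imwrite(f"pics/{c}0.png",im[:,:,::-1])
    k=eyes.get_calibration(c);print(c,k)
    for q in ["chest","key_head","lid_lip","lid_hinge","tincture_a","clear_bottle","dropper","globule_jar","mortar","carton"]:
        print(q,[(round(d["score"],2),[round(float(v),3) for v in d["centre"]]) for d in mark_of(c,q)[:3]])
E
```

```text
{'time': 0.0, 'joint_pos': array([-1.19302871e+00,  3.14209954e-01, -4.80653436e-02,  1.21018506e+00,
       -1.90764124e-05,  1.57079574e+00]), 'qvel': array([-1.21243251e-04, -3.37526056e-06,  4.42028410e-04, -8.93383335e-04,
        1.69128317e-03, -4.53226392e-04]), 'joint_efforts': array([ 6.82054247e-05, -5.39579737e+01,  3.39757311e+01,  1.90768711e-02,
       -2.48460879e-06,  6.38274969e-06]), 'position': array([ 0.22107839, -0.55713437,  0.20595024]), 'orientation': array([ 9.82214029e-01,  1.87762904e-01, -1.65590002e-04, -8.15427959e-04]), 'wrist_force': array([ 0.90074921,  0.50417911, -0.08871586]), 'torque': array([-0.05081194,  0.00388267,  0.0233155 ]), 'grasp_force': 0.0, 'finger_gap': 0.08521828885511236} 0.0187
top {'fx': 468.9513160168712, 'fy': 468.9513160168712, 'cx': 252.91072985590841, 'cy': 198.2885071647828, 'k1': -0.19046290775316288, 'xyz': array([0.49278579, 0.03705173, 1.44318148]), 'orientation': array([-0.69706481,  0.71593408, -0.02695683,  0.02850201])}
chest []
key_head [(0.58, [0.565, 0.012, 0.158])]
lid_lip [(0.84, [0.568, -0.056, 0.129])]
lid_hi
[... 386 characters left out ...]
18, -0.179, 0.003])]
side {'fx': 435.42808194559706, 'fy': 435.42808194559706, 'cx': 262.6573439266427, 'cy': 191.75848774995066, 'k1': -0.1563174556908232, 'xyz': array([0.45819107, 0.91487209, 0.8686975 ]), 'orientation': array([-0.0729163 ,  0.90611583, -0.41525379,  0.03466417])}
chest [(0.91, [0.558, 0.069, -0.002])]
key_head [(0.48, [0.566, 0.009, 0.157])]
lid_lip []
lid_hinge [(0.63, [0.558, 0.168, 0.124])]
tincture_a [(0.75, [0.643, 0.339, -0.001]), (0.62, [0.75, 0.151, -0.001])]
clear_bottle [(0.9, [0.769, 0.042, -0.0])]
dropper [(0.8, [0.543, 0.323, 0.001])]
globule_jar [(0.91, [0.635, -0.282, 0.003])]
mortar [(0.66, [0.439, 0.366, -0.001])]
carton [(0.59, [0.722, -0.177, -0.003])]
```

View pics/top0.png

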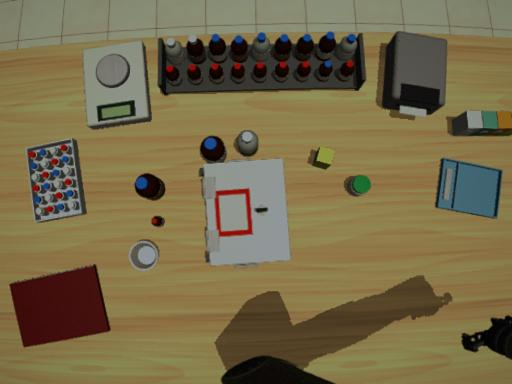

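View pics/side0.png

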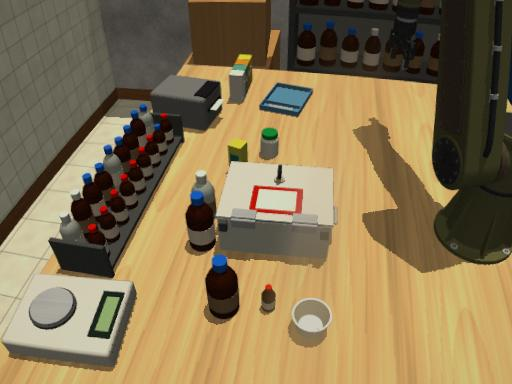

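The top view shows the lid spanning about (205–290, 158–265), with its front edge to the right (world −y) and the key at (261, 209) lying along chest x. The side view agrees: hinge side nearest the camera, bottles at the back and left, front side clear. Next I'll get the yaw from the lid outline.

```bash
cat > h.py <<'E'
from cell import env, eyes, silhouettes, mark_of
import numpy as np, cv2
from scipy.spatial.transform import Rotation as R
def to_plane(c,px,z,k=None):
    k=k or eyes.get_calibration(c)
    d=(np.array(px,float).reshape(-1,2)-[k["cx"],k["cy"]])/[k["fx"],k["fy"]]
    u=d.copy()
    for _ in range(20): u=d/(1+k["k1"]*(u**2).sum(1,keepdims=True))
    r=R.from_quat(k["orientation"]).apply(np.c_[u,np.ones(len(u))])
    return k["xyz"]+r*((z-k["xyz"][2])/r[:,2])[:,None]
def pr(l,s): print(l,np.round(s,4).tolist())
E
python3 - <<'E'
from h import *
im=eyes.snapshot("top")
for q in ["lid","key_head","chest"]:
    for m in silhouettes("top",q)[:2]:
        p=m["pixels"].astype(np.uint8)
        cs,_=cv2.findContours(p,cv2.RETR_EXTERNAL,cv2.CHAIN_APPROX_NONE)
        c=max(cs,key=cv2.contourArea).reshape(-1,2)
        z=.158 if q=="key_head" else .13
        w=to_plane("top",c,z)[:,:2]
        rect=cv2.minAreaRect((w*1000).astype(np.float32))
        print(q,round(m["score"],2),p.sum(),rect); pr("box",cv2.boxPoints(rect)); pr("px",[c.min(0),c.max(0)])
E
```

```text
lid 0.96 8168 ((559.4744873046875, 57.829246520996094), (288.7553405761719, 224.74147033691406), 2.700437068939209)
box [[409.962890625, 163.2729949951172], [420.5513916015625, -61.21889877319336], [708.986083984375, -47.614498138427734], [698.3975830078125, 176.8773956298828]]
px [[204, 158], [290, 264]]
key_head 0.5 50 ((559.655517578125, 17.219280242919922), (27.44637680053711, 13.736690521240234), 88.45650482177734)
box [[552.4199829101562, 3.6861000061035156], [566.1517944335938, 3.3160998821258545], [566.8909912109375, 30.752500534057617], [553.1593017578125, 31.122499465942383]]
px [[256, 208], [266, 213]]
key_head 0.41 574 ((733.8018798828125, 146.85403442382812), (76.27409362792969, 69.10076141357422), 4.7155046463012695)
box [[692.95361328125, 178.1522979736328], [698.63427734375, 109.285400390625], [774.6502075195312, 115.55580139160156], [768.969482421875, 184.422607421875]]
px [[200, 136], [225, 163]]
chest 0.85 8314 ((555.0263671875, 62.89395523071289), (304.5638427734375, 234.91038513183594), 2.7821669578552246)
box [[397.2228088378906, 172.81910705566406], [408.6250915527344, -61.81439971923828], [712.8300170898438, -47.03120040893555], [701.4276123046875, 187.602294921875]]
px [[200, 159], [290, 267]]
```

```bash
cat >> h.py <<'E'
def rel(p0,q0,p1,R1):
    "shift and turn (deg) in tool axes from pose p0,q0 to p1,R1"
    r=R.from_quat(q0); return r.inv().apply(np.array(p1)-p0), np.degrees((r.inv()*R1).as_rotvec())
def down(a):  # tool down, tool x at world angle a (deg)
    x=np.array([np.cos(np.radians(a)),np.sin(np.radians(a)),0]);z=np.array([0,0,-1.])
    return R.from_matrix(np.c_[x,np.cross(z,x),z])
E
python3 - <<'E'
from h import *
s=env.sense()
d,r=rel(s["position"],s["orientation"],[.562,.013,.27],down(147)); pr("d",d);pr("r",r)
k=eyes.get_calibration("wrist"); o=R.from_quat(s["orientation"]).inv()
pr("cam in tool",o.apply(k["xyz"]-s["position"])); pr("axes",(o*R.from_quat(k["orientation"])).as_matrix())
E
```

```text
d [0.5272, -0.4048, -0.0632]
r [-0.0004, -0.0017, -125.3552]
cam in tool [0.0831, -0.0001, -0.1677]
axes [[0.0007, -0.9461, -0.3239], [1.0, 0.0006, 0.0005], [-0.0003, -0.3239, 0.9461]]
```

>>> {"fn": "drive_tool", "kwargs": {"hand": [0.6,0.6,0.6,0.6,0.6,0.6,0.6,0.6,0.6,0.6,0.6,0.6,0.6,0.6,0.6,0.6,0.6,0.6,0.6,0.6], "delta_pos": [[0,0,-0.063],[0.05,-0.04,-0.063],[0.08,-0.06,-0.063],[0.11,-0.08,-0.063],[0.14,-0.105,-0.063],[0.17,-0.13,-0.063],[0.2,-0.15,-0.063],[0.23,-0.175,-0.063],[0.26,-0.2,-0.063],[0.29,-0.22,-0.063],[0.32,-0.245,-0.063],[0.35,-0.27,-0.063],[0.38,-0.29,-0.063],[0.41,-0.315,-0.063],[0.44,-0.34,-0.063],[0.47,-0.36,-0.063],[0.5,-0.385,-0.063],[0.527,-0.405,-0.063],[0.527,-0.405,-0.063],[0.527,-0.405,-0.063]], "dr": [[0,0,-7],[0,0,-14],[0,0,-21],[0,0,-28],[0,0,-35],[0,0,-42],[0,0,-49],[0,0,-56],[0,0,-63],[0,0,-70],[0,0,-77],[0,0,-84],[0,0,-91],[0,0,-98],[0,0,-105],[0,0,-112],[0,0,-119],[0,0,-125],[0,0,-125],[0,0,-125]]}}

```text
time: 2.97
position: [0.5622, 0.0147, 0.2693]
orientation: [0.286, 0.958, -0.0, -0.0]
wrist_force: [-1.5, -0.7, 0.1]
finger_gap: 0.0515
grasp_force: 0.0
```

>>> {"fn": "drive_tool", "kwargs": {"hand": [0.6,0.6,0.6,0.6,0.6,0.6,0.6,0.6,0.6,0.6,0.6,0.6,0.6,0.6,0.6,0.6,0.6,0.6,0.6,0.6], "delta_pos": [[0,0,0],[0,0,0],[0,0,0],[0,0,0],[0,0,0],[0,0,0],[0,0,0],[0,0,0],[0,0,0],[0,0,0],[0,0,0],[0,0,0],[0,0,0],[0,0,0],[0,0,0],[0,0,0],[0,0,0],[0,0,0],[0,0,0],[0,0,0]], "dr": [[0,0,-7],[0,0,-14],[0,0,-21],[0,0,-28],[0,0,-35],[0,0,-42],[0,0,-49],[0,0,-56],[0,0,-63],[0,0,-70],[0,0,-77],[0,0,-84],[0,0,-91],[0,0,-98],[0,0,-105],[0,0,-112],[0,0,-119],[0,0,-126],[0,0,-126],[0,0,-126]]}}

```text
time: 4.63
position: [0.5613, 0.0121, 0.27]
orientation: [0.721, -0.693, 0.0, 0.0]
wrist_force: [-0.4, -0.4, -0.2]
finger_gap: 0.0508
grasp_force: 0.0
```

```bash
python3 - <<'E'
from h import *
s=env.sense(); pr("t",s["time"]);pr("q",s["joint_pos"]); pr("p",s["position"]); pr("f",s["wrist_force"])
im=eyes.snapshot("wrist");cv2.imwrite("pics/w1.png",im[:,:,::-1])
for q in ["key_head","lid_lip"]:
    for d in mark_of("wrist",q)[:2]: pr(q,[d["score"],*d["centre"]])
m=silhouettes("wrist","key_head")
for x in m[:2]:
    ys,xs=np.nonzero(x["pixels"]); pr("sil",[x["score"],len(xs),xs.min(),xs.max(),ys.min(),ys.max()])
d,r=rel(s["position"],s["orientation"],[.562,.0135,.27],down(-87.3)); pr("d",d);pr("r",r)
E
```

```text
t 4.6333
q [0.0216, 0.2233, -0.0228, 1.3247, -0.0003, -1.5898]
p [0.5613, 0.0121, 0.27]
f [-0.3929, -0.4192, -0.2164]
lid_lip [0.77, 0.5678, -0.06, 0.1245]
lid_lip [0.27, 0.5423, 0.3315, -0.0008]
sil [0.59, 359.0, 249.0, 263.0, 165.0, 199.0]
d [-0.0014, -0.0007, 0.0]
r [-0.0026, -0.0147, -0.3694]
```

View pics/w1.png

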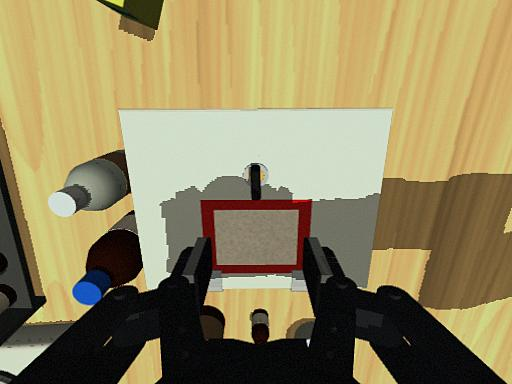

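The wrist view shows the lid's front edge at row 108, corners (120,108) and (392,108), and the key head at columns 249–263, rows 165–199, centred between the fingers.

```bash
python3 - <<'E'
from h import *
pr("front corners",to_plane("wrist",[[119.5,108],[392.5,108]],.13))
# predict key head outline for candidates and compare with silhouette
m=silhouettes("wrist","key_head")[0]["pixels"]
k=eyes.get_calibration("wrist");Rc=R.from_quat(k["orientation"]).inv()
ys,xs=np.nonzero(m)
print(cv2.minAreaRect(np.c_[xs,ys].astype(np.float32)))
def proj(P):
    c=Rc.apply(P-k["xyz"]);u=c[:,:2]/c[:,2:];u=u*(1+k["k1"]*(u**2).sum(1,keepdims=True));return u*[k["fx"],k["fy"]]+[k["cx"],k["cy"]]
from scipy.optimize import minimize
a=np.radians(92.7);X=np.array([np.cos(a),np.sin(a),0]);Y=np.array([-np.sin(a),np.cos(a),0])
def bb(c):
    P=np.array([[c[0],c[1],.158]+sx*.016*X+sy*.005*Y+[0,0,sz*.014] for sx in(-1,1) for sy in(-1,1) for sz in(-1,1)])
    p=proj(P);return np.r_[p.min(0),p.max(0)]
obs=np.array([xs.min(),ys.min(),xs.max()+1,ys.max()+1])
r=minimize(lambda c:((bb(c)-obs)**2).sum(),[.562,.013],method="Nelder-Mead",options=dict(xatol=1e-5));pr("key",r.x);pr("bb",bb(r.x));pr("obs",obs)
E
```

```text
front corners [[0.708, -0.0514, 0.13], [0.4227, -0.0641, 0.13]]
((256.0, 182.0), (34.0, 14.0), 90.0)
key [0.5617, 0.0146]
bb [251.3602, 163.7845, 261.6351, 201.1674]
obs [249, 165, 264, 200]
```

>>> {"fn": "drive_tool", "kwargs": {"hand": [0.6,0.6,0.6,0.6,0.6,0.6,0.6,0.2,0.2,0.2,0,0,0,0,0], "delta_pos": [[-0.0015,0,0.03],[-0.0015,-0.0007,0.06],[-0.0015,-0.0007,0.085],[-0.0015,-0.0007,0.105],[-0.0015,-0.0007,0.118],[-0.0015,-0.0007,0.124],[-0.0015,-0.0007,0.124],[-0.0015,-0.0007,0.124],[-0.0015,-0.0007,0.124],[-0.0015,-0.0007,0.124],[-0.0015,-0.0007,0.124],[-0.0015,-0.0007,0.124],[-0.0015,-0.0007,0.124],[-0.0015,-0.0007,0.124],[-0.0015,-0.0007,0.124]], "dr": [[0,0,0],[0,0,0],[0,0,0],[0,0,0],[0,0,0],[0,0,0],[0,0,0],[0,0,0],[0,0,0],[0,0,0],[0,0,0],[0,0,0],[0,0,0],[0,0,0],[0,0,0]], "squeeze": 80}}

```text
time: 6.13
position: [0.563, 0.0147, 0.147]
orientation: [0.723, -0.691, 0.001, -0.001]
wrist_force: [-1.4, -0.5, 5.2]
finger_gap: 0.0038
grasp_force: 78.9
```

```bash
python3 - <<'E'
from h import *
s=env.sense(); pr("f",s["wrist_force"]);pr("gap",s["finger_gap"])
im=eyes.snapshot("wrist")
im2=eyes.snapshot("side")
a=cv2.resize(im[120:384,130:390],(390,396));b=cv2.resize(im2[100:270,190:360],(396,396))
cv2.imwrite("pics/w2.png",np.hstack([a,b])[:,:,::-1])
E
```

```text
f [-1.4161, -0.4761, 5.231]
gap 0.0038
```

View pics/w2.png

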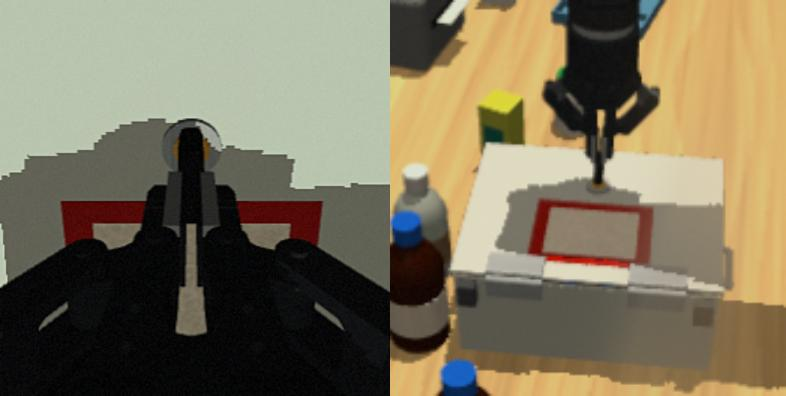

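The pads hold the key head centrally, with the head protruding a little at the front. Now I'll press down in small steps.

>>> {"fn": "drive_tool", "kwargs": {"hand": [0,0,0,0,0], "delta_pos": [[0,0,0.001],[0,0,0.002],[0,0,0.003],[0,0,0.004],[0,0,0.004]], "dr": [[0,0,0],[0,0,0],[0,0,0],[0,0,0],[0,0,0]]}}

```text
time: 6.65
position: [0.5632, 0.0139, 0.1436]
orientation: [0.723, -0.691, 0.001, -0.0]
wrist_force: [-2.1, -2.5, 9.6]
finger_gap: 0.0041
grasp_force: 80.7
```

>>> {"fn": "drive_tool", "kwargs": {"hand": [0,0,0,0,0], "delta_pos": [[0,0,0.001],[0,0,0.002],[0,0,0.003],[0,0,0.003],[0,0,0.003]], "dr": [[0,0,0],[0,0,0],[0,0,0],[0,0,0],[0,0,0]]}}

```text
time: 7.07
position: [0.5635, 0.0137, 0.1423]
orientation: [0.723, -0.691, 0.002, -0.001]
wrist_force: [-7.4, -2.8, 21.3]
finger_gap: 0.0034
grasp_force: 85.0
```

>>> {"fn": "drive_tool", "kwargs": {"hand": [0,0,0,0,0,0,0,0,0,0], "delta_pos": [[0,0,0],[0,0,0],[0,0,0],[0,0,0],[0,0,0],[0,0,0],[0,0,0],[0,0,0],[0,0,0],[0,0,0]], "dr": [[0,0,3],[0,0,6],[0,0,9],[0,0,12],[0,0,15],[0,0,18],[0,0,21],[0,0,24],[0,0,24],[0,0,24]]}}

```text
time: 7.9
position: [0.564, 0.0136, 0.1424]
orientation: [-0.564, 0.826, -0.002, 0.001]
wrist_force: [-4.8, -2.8, 19.0]
finger_gap: 0.0038
grasp_force: 84.6
```

```bash
python3 - <<'E'
from h import *
s=env.sense(); pr("f",s["wrist_force"]);pr("torque",s["torque"]);pr("p",s["position"]);pr("q",s["joint_pos"])
E
```

```text
f [-4.791, -2.7915, 19.0452]
torque [-0.7178, 1.1782, -0.0639]
p [0.564, 0.0136, 0.1424]
q [0.0255, 0.2762, -0.2473, 1.0426, -0.0021, -1.1718]
```

The moment about the lock axis is only 0.06 N m after 24°, so the catch is clear. I'll keep turning.

>>> {"fn": "drive_tool", "kwargs": {"hand": [0,0,0,0,0,0,0,0,0,0,0,0,0,0,0,0,0,0], "delta_pos": [[0,0,0],[0,0,0],[0,0,0],[0,0,0],[0,0,0],[0,0,0],[0,0,0],[0,0,0],[0,0,0],[0,0,0],[0,0,0],[0,0,0],[0,0,0],[0,0,0],[0,0,0],[0,0,0],[0,0,0],[0,0,0]], "dr": [[0,0,4],[0,0,8],[0,0,12],[0,0,16],[0,0,20],[0,0,24],[0,0,28],[0,0,32],[0,0,36],[0,0,40],[0,0,44],[0,0,48],[0,0,52],[0,0,56],[0,0,60],[0,0,63],[0,0,66],[0,0,66]]}}

```text
time: 9.4
position: [0.5648, 0.0125, 0.1423]
orientation: [-0.021, 1.0, -0.002, 0.003]
wrist_force: [-1.8, -6.9, 17.0]
finger_gap: 0.0037
grasp_force: 83.9
```

```bash
python3 - <<'E'
from h import *
s=env.sense(); pr("f",s["wrist_force"]);pr("torque",s["torque"]);pr("p",s["position"]);pr("q",s["joint_pos"])
pr("x ang",np.degrees(np.arctan2(*R.from_quat(s["orientation"]).as_matrix()[[1,0],0])))
E
```

```text
f [-1.829, -6.9057, 16.9954]
torque [-1.3647, 0.611, 0.0005]
p [0.5648, 0.0125, 0.1423]
q [0.0249, 0.2765, -0.2469, 1.0415, -0.0044, -0.0179]
x ang -177.5465
```

>>> {"fn": "drive_tool", "kwargs": {"hand": [0,0,0,0], "delta_pos": [[0,0,0],[0,0,0],[0,0,0],[0,0,0]], "dr": [[0,0,2],[0,0,4],[0,0,5],[0,0,5]]}}

```text
time: 9.73
position: [0.5648, 0.0125, 0.1424]
orientation: [0.021, 1.0, -0.002, 0.003]
wrist_force: [-3.3, -6.8, 17.9]
finger_gap: 0.0032
grasp_force: 84.3
```

```bash
python3 - <<'E'
from h import *
s=env.sense(); pr("f",s["wrist_force"]);pr("torque",s["torque"]);pr("p",s["position"]);pr("q",s["joint_pos"])
pr("x ang",np.degrees(np.arctan2(*R.from_quat(s["orientation"]).as_matrix()[[1,0],0])))
im=eyes.snapshot("wrist");cv2.imwrite("pics/w3.png",im[120:384,130:390,::-1])
E
```

```text
f [-3.3434, -6.8104, 17.949]
torque [-1.5219, 0.5834, 0.2519]
p [0.5648, 0.0125, 0.1424]
q [0.025, 0.2765, -0.2469, 1.0414, -0.0046, 0.0675]
x ang 177.5642
```

View pics/w3.png

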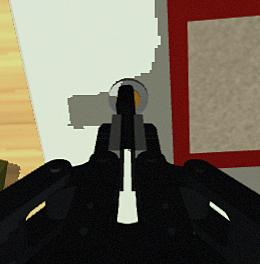

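The moment has risen to 0.25 N m, so the key is at its end stop; the picture shows the head turned across. I'll ease the pressure, release and rise.

>>> {"fn": "drive_tool", "kwargs": {"hand": [0,0,0,0,0,0.4,0.5,0.5,0.5,0.5,0.5,0.5,0.5,0.5], "delta_pos": [[0,0,-0.002],[0,0,-0.004],[0,0,-0.006],[0,0,-0.007],[0,0,-0.007],[0,0,-0.007],[0,0,-0.007],[0,0,-0.007],[0,0,-0.007],[0,0,-0.03],[0,0,-0.06],[0,0,-0.1],[0,0,-0.14],[0,0,-0.14]], "dr": [[0,0,0],[0,0,0],[0,0,0],[0,0,0],[0,0,-1],[0,0,-1],[0,0,-1],[0,0,-1],[0,0,-1],[0,0,-1],[0,0,-1],[0,0,-1],[0,0,-1],[0,0,-1]]}}

```text
time: 10.95
position: [0.5657, 0.0149, 0.2868]
orientation: [0.012, 1.0, 0.0, 0.005]
wrist_force: [0.4, 0.1, 0.5]
finger_gap: 0.0425
grasp_force: 0.0
```

```bash
cat >> h.py <<'E'
X=np.array([-.047,.9989,0]);Z=np.array([0,0,1.]);LIP=np.array([.565,-.056,.125]);HINGE=LIP+.225*X
def pose(phi,th,d,off):
    "tool pose for lid angle phi, tool th below horizontal (deg); lip d behind TCP, off = TCP offset along n from lip"
    f,t=np.radians([phi,th]); P=HINGE+.225*(-np.cos(f)*X+np.sin(f)*Z)
    tz=np.cos(t)*X-np.sin(t)*Z; n=np.sin(t)*X+np.cos(t)*Z
    return P+d*tz+off*n, R.from_matrix(np.c_[np.cross(n,tz),n,tz])
E
python3 - <<'E'
from h import *
s=env.sense(); pr("q",s["joint_pos"]);pr("p",s["position"])
im=eyes.snapshot("wrist");cv2.imwrite("pics/w4.png",im[:,:,::-1])
for q in ["key_head","lid_lip"]:
    for d in mark_of("wrist",q)[:2]: pr(q,[d["score"],*d["centre"]])
p,r=pose(0,40,.024,.008); pr("target",p)
pr("pre",rel(s["position"],s["orientation"],p-.08*r.as_matrix()[:,2],r))
E
```

```text
q [0.0262, 0.2199, 0.0104, 1.3505, 0.0001, 0.0499]
p [0.5657, 0.0149, 0.2868]
key_head [0.61, 0.5619, 0.0138, 0.1559]
lid_lip [0.6, 0.5666, -0.0572, 0.1235]
target [0.5639, -0.0325, 0.1157]
pre [[-0.0023, -0.1086, 0.1196], [-49.9613, 2.3479, -3.5186]]
```

View pics/w4.png

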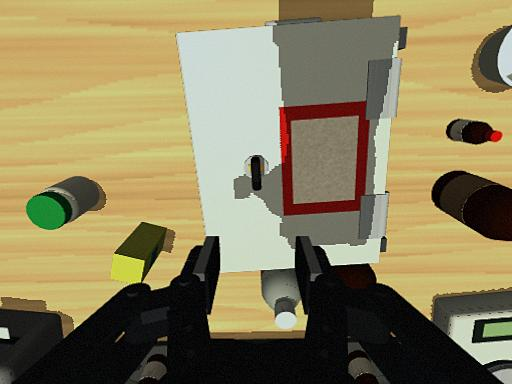

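The key head at (257, 172) now lies across the lid, parallel to the front edge, so it is fully turned. Next I'll tilt the tool in front of the lip.

>>> {"fn": "drive_tool", "kwargs": {"hand": [0.6,0.6,0.6,0.6,0.6,0.6,0.6,0.6,0.6,0.6,0.6,0.6,0.6,0.6], "delta_pos": [[0,-0.04,0],[0,-0.08,0],[0,-0.11,0],[0,-0.14,0],[0,-0.165,0.01],[0,-0.165,0.02],[0,-0.165,0.04],[-0.002,-0.165,0.06],[-0.002,-0.165,0.08],[-0.002,-0.15,0.1],[-0.002,-0.125,0.11],[-0.002,-0.109,0.12],[-0.002,-0.109,0.12],[-0.002,-0.109,0.12]], "dr": [[-5,0,0],[-10,0,0],[-16,1,-1],[-22,1,-1],[-28,1,-2],[-34,2,-2],[-40,2,-3],[-46,2,-3],[-50,2.3,-3.5],[-50,2.3,-3.5],[-50,2.3,-3.5],[-50,2.3,-3.5],[-50,2.3,-3.5],[-50,2.3,-3.5]]}}

```text
time: 12.27
position: [0.5604, -0.0929, 0.1572]
orientation: [-0.019, 0.905, 0.424, -0.016]
wrist_force: [1.3, -0.3, -0.2]
finger_gap: 0.0511
grasp_force: 0.0
```

```bash
python3 - <<'E'
from h import *
s=env.sense(); pr("q",s["joint_pos"]);pr("p",s["position"])
p,r=pose(0,40,.024,.008)
pr("go",rel(s["position"],s["orientation"],p,r))
im=eyes.snapshot("side");im2=eyes.snapshot("wrist")
cv2.imwrite("pics/s5.png",np.hstack([im[40:300,150:450],im2[60:320,100:400]])[:,:,::-1])
E
```

```text
q [-0.5649, 0.732, 0.1527, 1.6029, 0.6728, -0.8261]
p [0.5604, -0.0929, 0.1572]
go [[-0.007, 0.0067, 0.0728], [0.1771, -0.5484, -0.5794]]
```

View pics/s5.png

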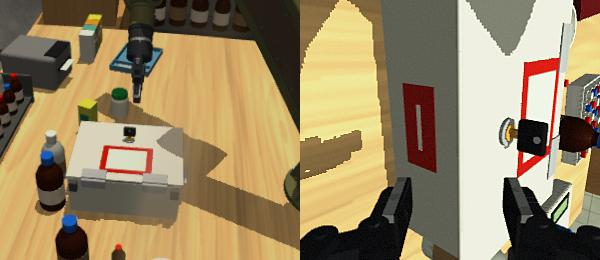

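>>> {"fn": "drive_tool", "kwargs": {"hand": [0.6,0.6,0.6], "delta_pos": [[0,0,0],[0,0,0],[0,0,0]], "dr": [[0,0,0],[0,0,0],[0,0,0]]}}

```text
time: 12.62
position: [0.5621, -0.0951, 0.1592]
orientation: [-0.019, 0.906, 0.422, -0.014]
wrist_force: [-0.4, -0.5, 0.9]
finger_gap: 0.0516
grasp_force: 0.0
```

```bash
python3 - <<'E'
from h import *
s=env.sense(); pr("q",s["joint_pos"]);pr("p",s["position"]);pr("qv",s["qvel"])
p,r=pose(0,40,.024,.008)
pr("go",rel(s["position"],s["orientation"],p,r))
E
```

```text
q [-0.5668, 0.7299, 0.1566, 1.6034, 0.6731, -0.8259]
p [0.5621, -0.0951, 0.1592]
qv [0.0013, 0.0004, -0.0034, -0.0014, 0.0007, 0.0021]
go [[-0.0051, 0.0069, 0.0758], [0.0014, -0.2818, -0.4568]]
```

>>> {"fn": "drive_tool", "kwargs": {"hand": [0.6,0.6,0.6,0.6,0.6,0.6,0.6,0.6], "delta_pos": [[-0.005,0.007,0],[-0.005,0.007,0.02],[-0.005,0.007,0.04],[-0.005,0.007,0.055],[-0.005,0.007,0.068],[-0.005,0.007,0.076],[-0.005,0.007,0.076],[-0.005,0.007,0.076]], "dr": [[0,0,0],[0,0,0],[0,0,0],[0,0,0],[0,0,0],[0,0,0],[0,0,0],[0,0,0]]}}

```text
time: 13.28
position: [0.5636, -0.0313, 0.1157]
orientation: [-0.019, 0.906, 0.423, -0.014]
wrist_force: [-0.1, -1.0, 0.8]
finger_gap: 0.0509
grasp_force: 0.0
```

```bash
cat > plan.py <<'E'
import sys
from h import *
def plan(phis,off,d=.024,p0=None,q0=None):
    s=env.sense(); p0=s["position"] if p0 is None else p0; q0=s["orientation"] if q0 is None else q0
    for f,o in zip(phis,off):
        a,b=rel(p0,q0,*pose(f,40+f*.58,d,o)); print(round(f),round(o,3),np.round(a,3).tolist(),np.round(b,1).tolist())
E
python3 - <<'E'
from plan import *
s=env.sense(); pr("q",s["joint_pos"]);pr("p",s["position"]);pr("f",s["wrist_force"])
im=eyes.snapshot("side");im2=eyes.snapshot("wrist")
cv2.imwrite("pics/s6.png",np.hstack([im[40:300,150:450],im2[60:320,100:400]])[:,:,::-1])
plan([0,0,4,8,12,16,20,24,28,32,36,40],[.008]+[.02]*2+[.022]*9)
E
```

```text
q [-0.4827, 0.7003, 0.0029, 1.4223, 0.7184, -0.7357]
p [0.5636, -0.0313, 0.1157]
f [-0.0507, -0.9555, 0.8011]
0 0.008 [0.0, -0.0, -0.0] [0.0, -0.3, -0.4]
0 0.02 [0.0, 0.012, -0.0] [0.0, -0.3, -0.4]
4 0.02 [0.0, 0.023, -0.009] [2.3, -0.3, -0.4]
8 0.022 [0.001, 0.037, -0.017] [4.7, -0.3, -0.4]
12 0.022 [0.001, 0.049, -0.024] [7.0, -0.3, -0.4]
16 0.022 [0.001, 0.062, -0.03] [9.3, -0.3, -0.4]
20 0.022 [0.001, 0.076, -0.035] [11.6, -0.3, -0.4]
24 0.022 [0.001, 0.09, -0.039] [13.9, -0.3, -0.4]
28 0.022 [0.001, 0.104, -0.043] [16.3, -0.4, -0.4]
32 0.022 [0.001, 0.118, -0.045] [18.6, -0.4, -0.4]
36 0.022 [0.001, 0.132, -0.046] [20.9, -0.4, -0.4]
40 0.022 [0.002, 0.147, -0.046] [23.2, -0.4, -0.4]
```

View pics/s6.png

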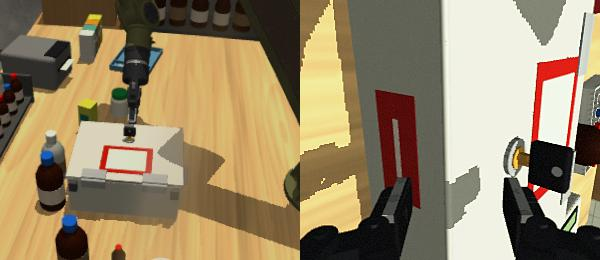

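The lower finger sits under the lip in front of the wall and the upper one is above the lid, clear of the key. I'll start lifting gently.

>>> {"fn": "drive_tool", "kwargs": {"hand": [0.6,0.6,0.6,0.6,0.6,0.6,0.6,0.6], "delta_pos": [[0,0.006,-0.003],[0,0.012,-0.004],[0,0.018,-0.008],[0,0.023,-0.012],[0,0.03,-0.017],[0,0.037,-0.021],[0,0.037,-0.021],[0,0.037,-0.021]], "dr": [[0,0,0],[0,0,0],[1,0,0],[2.3,0,0],[3.5,0,0],[4.7,0,0],[4.7,0,0],[4.7,0,0]]}}

```text
time: 14.05
position: [0.564, -0.0235, 0.1586]
orientation: [-0.02, 0.923, 0.384, -0.013]
wrist_force: [-0.8, 0.3, -0.5]
finger_gap: 0.0513
grasp_force: 0.0
```

```bash
python3 - <<'E'
from plan import *
s=env.sense(); pr("q",s["joint_pos"]);pr("p",s["position"]);pr("f",s["wrist_force"]);pr("t",s["torque"])
eyes.snapshot("wrist");eyes.snapshot("side")
for c in("wrist","side"):
  for q in ("lid_lip","key_head"):
    for d in mark_of(c,q)[:1]: pr(c+q,[d["score"],*d["centre"]])
plan([8,12,16,20,24,28,32,36,40,44,48,52,56,60],[.022]*14,d=.020)
E
```

```text
q [-0.4449, 0.5939, -0.0085, 1.4186, 0.6729, -0.6491]
p [0.564, -0.0235, 0.1586]
f [-0.8171, 0.3395, -0.5308]
t [-0.7067, -0.0263, -0.0236]
wristlid_lip [0.84, 0.5655, -0.0568, 0.1254]
sidekey_head [0.69, 0.5654, 0.0115, 0.1589]
8 0.022 [-0.0, 0.001, -0.001] [0.0, -0.4, -0.5]
12 0.022 [-0.0, 0.013, -0.009] [2.3, -0.4, -0.5]
16 0.022 [0.0, 0.026, -0.017] [4.7, -0.5, -0.5]
20 0.022 [0.0, 0.039, -0.023] [7.0, -0.5, -0.5]
24 0.022 [0.0, 0.052, -0.028] [9.3, -0.5, -0.5]
28 0.022 [0.001, 0.066, -0.032] [11.6, -0.5, -0.5]
32 0.022 [0.001, 0.08, -0.036] [13.9, -0.5, -0.5]
36 0.022 [0.001, 0.095, -0.038] [16.3, -0.5, -0.4]
40 0.022 [0.001, 0.109, -0.039] [18.6, -0.5, -0.4]
44 0.022 [0.001, 0.124, -0.039] [20.9, -0.5, -0.4]
48 0.022 [0.001, 0.139, -0.038] [23.2, -0.5, -0.4]
52 0.022 [0.001, 0.153, -0.036] [25.5, -0.5, -0.4]
56 0.022 [0.001, 0.168, -0.033] [27.9, -0.5, -0.4]
60 0.022 [0.002, 0.182, -0.029] [30.2, -0.6, -0.4]
```

The lip is still at 0.125 and there is no contact force, so the lower finger slipped past it: too steep and not deep enough. I'll back out and re-enter flatter and deeper.

```bash
sed -i 's/40+f\*.58/28+f*.68/' plan.py; python3 - <<'E'
from plan import *
plan([0,0,0],[.008]*3,d=-.05); plan([0],[.008],d=.034)
E
```

```text
0 0.008 [-0.0, -0.052, -0.051] [-16.6, -0.4, -0.6]
0 0.008 [-0.0, -0.052, -0.051] [-16.6, -0.4, -0.6]
0 0.008 [-0.0, -0.052, -0.051] [-16.6, -0.4, -0.6]
0 0.008 [-0.001, -0.028, 0.029] [-16.6, -0.4, -0.6]
```

>>> {"fn": "drive_tool", "kwargs": {"hand": [0.6,0.6,0.6,0.6,0.6,0.6,0.6,0.6,0.6,0.6], "delta_pos": [[0,0,-0.03],[0,0,-0.06],[0,0,-0.08],[0,-0.02,-0.08],[0,-0.04,-0.07],[0,-0.052,-0.06],[0,-0.052,-0.051],[0,-0.052,-0.051],[0,-0.052,-0.051],[0,-0.052,-0.051]], "dr": [[0,0,0],[0,0,0],[-4,0,0],[-9,0,0],[-14,0,0],[-16.6,-0.4,-0.6],[-16.6,-0.4,-0.6],[-16.6,-0.4,-0.6],[-16.6,-0.4,-0.6],[-16.6,-0.4,-0.6]]}}

```text
time: 15.18
position: [0.5677, -0.096, 0.1582]
orientation: [-0.022, 0.858, 0.513, -0.01]
wrist_force: [-0.7, 0.4, 1.1]
finger_gap: 0.0512
grasp_force: 0.0
```

```bash
python3 - <<'E'
from plan import *
s=env.sense(); pr("q",s["joint_pos"]);pr("p",s["position"]);pr("f",s["wrist_force"])
plan([0,0],[.008]*2,d=.034)
E
```

```text
q [-0.6125, 0.8991, 0.2793, 1.8019, 0.7717, -1.0276]
p [0.5677, -0.096, 0.1582]
f [-0.7102, 0.429, 1.0579]
0 0.008 [0.001, -0.002, 0.085] [-0.2, 0.1, 0.3]
0 0.008 [0.001, -0.002, 0.085] [-0.2, 0.1, 0.3]
```

>>> {"fn": "drive_tool", "kwargs": {"hand": [0.6,0.6,0.6,0.6,0.6,0.6,0.6,0.6,0.6,0.6,0.6,0.6], "delta_pos": [[0,-0.002,0.02],[0,-0.002,0.04],[0,-0.002,0.06],[0,-0.002,0.075],[0,-0.002,0.085],[0,-0.002,0.085],[0,0.003,0.082],[0,0.007,0.08],[0,0.011,0.078],[0,0.016,0.0755],[0,0.016,0.0755],[0,0.016,0.0755]], "dr": [[0,0,0],[0,0,0],[0,0,0],[0,0,0],[0,0,0],[0,0,0],[0,0,0],[0,0,0],[0,0,0],[0,0,0],[0,0,0],[0,0,0]]}}

```text
time: 16.18
position: [0.5638, -0.0231, 0.1351]
orientation: [-0.021, 0.857, 0.514, -0.011]
wrist_force: [0.2, 0.3, -0.7]
finger_gap: 0.0512
grasp_force: 0.0
```

```bash
python3 - <<'E'
from plan import *
s=env.sense(); pr("q",s["joint_pos"]);pr("p",s["position"]);pr("f",s["wrist_force"])
eyes.snapshot("wrist")
for q in ("lid_lip","key_head"):
    for d in mark_of("wrist",q)[:1]: pr(q,[d["score"],*d["centre"]])
plan([2,4,8,12],[.022]*14,d=.028)
E
```

```text
q [-0.5271, 0.8312, 0.0962, 1.628, 0.8359, -0.9427]
p [0.5638, -0.0231, 0.1351]
f [0.1713, 0.2959, -0.7055]
lid_lip [0.74, 0.5674, -0.0604, 0.1274]
key_head [0.96, 0.5582, 0.0136, 0.1564]
2 0.022 [-0.0, 0.004, -0.0] [1.3, 0.1, 0.1]
4 0.022 [-0.0, 0.011, -0.003] [2.7, 0.1, 0.1]
8 0.022 [-0.0, 0.024, -0.008] [5.4, 0.1, 0.1]
12 0.022 [-0.0, 0.037, -0.012] [8.1, 0.1, 0.1]
```

>>> {"fn": "drive_tool", "kwargs": {"hand": [0.6,0.6,0.6,0.6,0.6], "delta_pos": [[0,0,0.004],[0,0.005,0.003],[0,0.011,0.001],[0,0.011,0.001],[0,0.011,0.001]], "dr": [[0,0,0],[1.3,0,0],[2.7,0,0],[2.7,0,0],[2.7,0,0]]}}

```text
time: 16.75
position: [0.563, -0.0164, 0.1436]
orientation: [-0.022, 0.869, 0.494, -0.011]
wrist_force: [-1.1, -3.4, -4.2]
finger_gap: 0.0515
grasp_force: 2.0
```

```bash
python3 - <<'E'
from plan import *
s=env.sense(); pr("q",s["joint_pos"]);pr("p",s["position"]);pr("f",s["wrist_force"])
im2=eyes.snapshot("wrist")
for q in ("lid_lip","key_head"):
    for d in mark_of("wrist",q)[:1]: pr(q,[d["score"],*d["centre"]])
im=eyes.snapshot("side")
cv2.imwrite("pics/s7.png",np.hstack([cv2.resize(im[100:230,200:350],(450,390)),im2[:390,100:400][:384].repeat(1,0) if 0 else cv2.resize(im2[60:320,100:400],(340,390))])[:,:,::-1])
E
```

```text
q [-0.5081, 0.7759, 0.0638, 1.5819, 0.8187, -0.8832]
p [0.563, -0.0164, 0.1436]
f [-1.0574, -3.3968, -4.1656]
lid_lip [0.76, 0.5678, -0.0561, 0.1398]
```

View pics/s7.png

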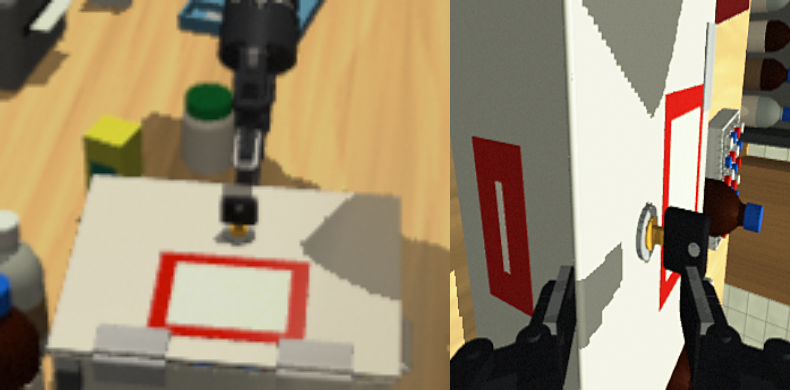

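The lip is now at z 0.140 with about 5 N on the lower finger, so the lid is lifting. The upper finger stays just in front of the key. Next is the swing.

```bash
python3 - <<'E'
from plan import *
plan(np.arange(4,66,3),[.0245]*30,d=.031)
E
```

```text
4 0.025 [-0.0, 0.003, -0.001] [0.0, 0.1, 0.1]
7 0.025 [-0.0, 0.012, -0.006] [2.0, 0.1, 0.1]
10 0.025 [-0.0, 0.022, -0.009] [4.1, 0.1, 0.1]
13 0.025 [-0.0, 0.032, -0.012] [6.1, 0.1, 0.1]
16 0.025 [-0.0, 0.042, -0.015] [8.2, 0.1, 0.1]
19 0.025 [-0.0, 0.052, -0.017] [10.2, 0.1, 0.1]
22 0.025 [-0.0, 0.062, -0.018] [12.2, 0.1, 0.1]
25 0.025 [-0.0, 0.073, -0.019] [14.3, 0.1, 0.1]
28 0.025 [-0.0, 0.083, -0.019] [16.3, 0.1, 0.1]
31 0.025 [-0.0, 0.094, -0.019] [18.4, 0.1, 0.1]
34 0.025 [-0.0, 0.104, -0.018] [20.4, 0.1, 0.1]
37 0.025 [-0.0, 0.115, -0.017] [22.4, 0.1, 0.1]
40 0.025 [-0.0, 0.125, -0.015] [24.5, 0.1, 0.1]
43 0.025 [-0.0, 0.135, -0.013] [26.5, 0.1, 0.1]
46 0.025 [-0.0, 0.145, -0.009] [28.6, 0.1, 0.1]
49 0.025 [-0.0, 0.155, -0.006] [30.6, 0.1, 0.1]
52 0.025 [-0.0, 0.165, -0.002] [32.6, 0.1, 0.1]
55 0.025 [-0.0, 0.174, 0.003] [34.7, 0.1, 0.1]
58 0.025 [-0.0, 0.183, 0.008] [36.7, 0.1, 0.1]
61 0.025 [-0.0, 0.192, 0.014] [38.8, 0.1, 0.1]
64 0.025 [-0.0, 0.201, 0.02] [40.8, 0.1, 0.1]
```

>>> {"fn": "drive_tool", "kwargs": {"hand": [0.6,0.6,0.6,0.6,0.6,0.6,0.6,0.6,0.6,0.6,0.6,0.6,0.6,0.6,0.6,0.6], "delta_pos": [[0,0.006,-0.003],[0,0.012,-0.006],[0,0.017,-0.008],[0,0.022,-0.009],[0,0.027,-0.011],[0,0.032,-0.012],[0,0.037,-0.014],[0,0.042,-0.015],[0,0.052,-0.017],[0,0.062,-0.018],[0,0.073,-0.019],[0,0.083,-0.019],[0,0.094,-0.019],[0,0.104,-0.018],[0,0.115,-0.017],[0,0.115,-0.017]], "dr": [[1,0,0],[2,0,0],[3,0,0],[4.1,0,0],[5,0,0],[6.1,0,0],[7.1,0,0],[8.2,0,0],[10.2,0,0],[12.2,0,0],[14.3,0,0],[16.3,0,0],[18.4,0,0],[20.4,0,0],[22.4,0,0],[22.4,0,0]]}}

```text
time: 18.28
position: [0.5617, 0.0299, 0.2554]
orientation: [-0.025, 0.949, 0.315, -0.004]
wrist_force: [-0.5, -2.1, -0.8]
finger_gap: 0.0515
grasp_force: 1.4
```

```bash
python3 - <<'E'
from plan import *
s=env.sense(); pr("q",s["joint_pos"]);pr("p",s["position"]);pr("f",s["wrist_force"])
eyes.snapshot("wrist");eyes.snapshot("side");eyes.snapshot("top")
for c in ("wrist","side","top"):
  for q in ("lid_lip","key_head"):
    for d in mark_of(c,q)[:1]: pr(c+q,[d["score"],*d["centre"]])
plan(np.arange(37,109,4),[.0245]*30,d=.031)
E
```

```text
q [-0.3103, 0.3827, -0.0095, 1.4279, 0.5975, -0.4392]
p [0.5617, 0.0299, 0.2554]
f [-0.4685, -2.122, -0.8201]
wristlid_lip [0.71, 0.5657, -0.0088, 0.2622]
wristkey_head [0.91, 0.5632, 0.0639, 0.2412]
sidelid_lip [0.96, 0.5644, -0.0062, 0.264]
sidekey_head [0.39, 0.561, 0.064, 0.2455]
toplid_lip [0.63, 0.5644, -0.0084, 0.2634]
topkey_head [0.54, 0.5634, 0.0607, 0.244]
37 0.025 [-0.0, 0.0, 0.0] [0.0, 0.1, 0.0]
41 0.025 [-0.0, 0.014, -0.002] [2.7, 0.1, -0.0]
45 0.025 [-0.0, 0.028, -0.004] [5.5, 0.1, -0.0]
49 0.025 [-0.0, 0.042, -0.005] [8.2, 0.1, -0.0]
53 0.025 [-0.0, 0.056, -0.004] [10.9, 0.1, -0.0]
57 0.025 [-0.0, 0.07, -0.003] [13.6, 0.1, -0.0]
61 0.025 [-0.0, 0.084, -0.001] [16.3, 0.1, -0.0]
65 0.025 [-0.0, 0.097, 0.003] [19.1, 0.1, -0.0]
69 0.025 [-0.0, 0.111, 0.007] [21.8, 0.1, -0.0]
73 0.025 [-0.0, 0.124, 0.012] [24.5, 0.1, -0.0]
77 0.025 [-0.0, 0.137, 0.019] [27.2, 0.1, -0.0]
81 0.025 [-0.0, 0.149, 0.026] [29.9, 0.1, -0.0]
85 0.025 [-0.0, 0.161, 0.034] [32.7, 0.1, -0.0]
89 0.025 [-0.0, 0.172, 0.043] [35.4, 0.1, -0.0]
93 0.025 [-0.0, 0.183, 0.052] [38.1, 0.1, -0.0]
97 0.025 [-0.0, 0.192, 0.063] [40.8, 0.1, -0.0]
101 0.025 [-0.0, 0.201, 0.074] [43.5, 0.1, -0.0]
105 0.025 [-0.0, 0.21, 0.086] [46.3, 0.1, -0.0]
```

>>> {"fn": "drive_tool", "kwargs": {"hand": [0.6,0.6,0.6,0.6,0.6,0.6,0.6,0.6,0.6,0.6,0.6,0.6,0.6,0.6], "delta_pos": [[0,0.007,-0.001],[0,0.014,-0.002],[0,0.028,-0.004],[0,0.042,-0.005],[0,0.056,-0.004],[0,0.07,-0.003],[0,0.084,-0.001],[0,0.097,0.003],[0,0.111,0.007],[0,0.118,0.01],[0,0.124,0.012],[0,0.13,0.015],[0,0.137,0.019],[0,0.137,0.019]], "dr": [[1.4,0,0],[2.7,0,0],[5.5,0,0],[8.2,0,0],[10.9,0,0],[13.6,0,0],[16.3,0,0],[19.1,0,0],[21.8,0,0],[23,0,0],[24.5,0,0],[25.9,0,0],[27.2,0,0],[27.2,0,0]]}}

```text
time: 19.9
position: [0.5539, 0.151, 0.3181]
orientation: [-0.025, 0.996, 0.085, -0.002]
wrist_force: [0.7, -0.2, 0.4]
finger_gap: 0.0512
grasp_force: 0.0
```

```bash
python3 - <<'E'
from plan import *
s=env.sense(); pr("q",s["joint_pos"]);pr("p",s["position"]);pr("f",s["wrist_force"])
eyes.snapshot("side");eyes.snapshot("top")
for c in ("side","top"):
  for q in ("lid_lip","key_head"):
    for d in mark_of(c,q)[:1]: pr(c+q,[d["score"],*d["centre"]])
plan([77,79,81],[.0245,.017,.0115],d=.031)
plan(np.arange(83,109,2),[.0115]*30,d=.031)
E
```

```text
q [0.1619, 0.2212, 0.0708, 1.4008, 0.1688, 0.1139]
p [0.5539, 0.151, 0.3181]
f [0.6509, -0.2273, 0.438]
sidelid_lip [0.75, 0.5602, 0.1243, 0.3491]
sidekey_head [0.55, 0.5567, 0.1694, 0.2853]
topkey_head [0.66, 0.6441, 0.3428, 0.0005]
77 0.025 [-0.001, -0.0, -0.0] [0.0, 0.1, -0.0]
79 0.017 [-0.001, -0.001, 0.0] [1.4, 0.1, -0.0]
81 0.011 [-0.001, 0.001, 0.0] [2.7, 0.1, -0.1]
83 0.011 [-0.001, 0.008, 0.001] [4.1, 0.1, -0.1]
85 0.011 [-0.001, 0.015, 0.001] [5.5, 0.1, -0.1]
87 0.011 [-0.001, 0.022, 0.002] [6.8, 0.1, -0.1]
89 0.011 [-0.001, 0.029, 0.003] [8.2, 0.1, -0.1]
91 0.011 [-0.001, 0.036, 0.005] [9.5, 0.1, -0.1]
93 0.011 [-0.001, 0.043, 0.007] [10.9, 0.1, -0.1]
95 0.011 [-0.001, 0.05, 0.009] [12.3, 0.1, -0.1]
97 0.011 [-0.001, 0.057, 0.011] [13.6, 0.1, -0.1]
99 0.011 [-0.001, 0.063, 0.013] [15.0, 0.1, -0.1]
101 0.011 [-0.001, 0.07, 0.016] [16.3, 0.1, -0.1]
103 0.011 [-0.001, 0.076, 0.019] [17.7, 0.1, -0.1]
105 0.011 [-0.001, 0.083, 0.022] [19.1, 0.1, -0.1]
107 0.011 [-0.001, 0.089, 0.026] [20.4, 0.1, -0.1]
```

>>> {"fn": "drive_tool", "kwargs": {"hand": [0.5,0.4,0.32,0.32,0.32,0.32,0.32,0.32,0.32,0.32,0.32,0.32,0.32,0.32,0.32,0.32], "delta_pos": [[0,0,0],[0,0,0],[0,0.001,0],[0,0.001,0],[0,0.008,0.001],[0,0.015,0.001],[0,0.022,0.002],[0,0.029,0.003],[0,0.036,0.005],[0,0.043,0.007],[0,0.05,0.009],[0,0.057,0.011],[0,0.063,0.013],[0,0.07,0.016],[0,0.07,0.016],[0,0.07,0.016]], "dr": [[1,0,0],[1.4,0,0],[2.7,0,0],[2.7,0,0],[4.1,0,0],[5.5,0,0],[6.8,0,0],[8.2,0,0],[9.5,0,0],[10.9,0,0],[12.3,0,0],[13.6,0,0],[15,0,0],[16.3,0,0],[16.3,0,0],[16.3,0,0]]}}

```text
time: 21.53
position: [0.5514, 0.221, 0.3137]
orientation: [-0.024, 0.998, -0.058, 0.002]
wrist_force: [-0.4, -0.6, -0.0]
finger_gap: 0.0273
grasp_force: 0.0
```

```bash
python3 - <<'E'
from plan import *
s=env.sense(); pr("q",s["joint_pos"]);pr("p",s["position"]);pr("f",s["wrist_force"])
eyes.snapshot("side");eyes.snapshot("top")
for c in ("side","top"):
  for q in ("lid_lip","key_head"):
    for d in mark_of(c,q)[:1]: pr(c+q,[d["score"],*d["centre"]])
pr("stop lip",pose(104.3,0,0,0)[0])
E
```

```text
q [0.4458, 0.3271, 0.2061, 1.4938, -0.1081, 0.3997]
p [0.5514, 0.221, 0.3137]
f [-0.3637, -0.5728, -0.0235]
sidelid_lip [0.71, 0.5576, 0.227, 0.3461]
sidekey_head [0.79, 0.5541, 0.2358, 0.2645]
toplid_lip [0.95, 0.5541, 0.2244, 0.3462]
stop lip [0.5518, 0.2243, 0.343]
```

>>> {"fn": "drive_tool", "kwargs": {"hand": [0.4,0.4,0.4,0.4,0.4,0.4,0.4,0.4,0.4,0.4], "delta_pos": [[0,0,0],[0,0,0],[0,0,-0.015],[0,0,-0.035],[0,0,-0.06],[0,0,-0.09],[0,-0.03,-0.12],[0,-0.07,-0.12],[0,-0.11,-0.12],[0,-0.11,-0.12]], "dr": [[0,0,0],[0,0,0],[0,0,0],[0,0,0],[0,0,0],[0,0,0],[0,0,0],[0,0,0],[0,0,0],[0,0,0]]}}

```text
time: 22.67
position: [0.5564, 0.1193, 0.4489]
orientation: [-0.021, 0.998, -0.059, 0.005]
wrist_force: [0.5, 0.6, 0.4]
finger_gap: 0.0345
grasp_force: 0.0
```

```bash
python3 - <<'E'
from plan import *
s=env.sense(); pr("p",s["position"]);pr("f",s["wrist_force"]);pr("t",s["time"])
a=eyes.snapshot("side");b=eyes.snapshot("top")
for c in ("side","top"):
  for q in ("lid_lip","key_head","tincture_a","clear_bottle","dropper","globule_jar","mortar","carton"):
    for d in mark_of(c,q)[:2]: pr(c+q,[d["score"],*d["centre"]])
cv2.imwrite("pics/end.png",np.hstack([a[60:384,130:430],b[80:384,120:400][:304].repeat(1,0) if 0 else cv2.resize(b[80:384,100:400],(300,324))])[:,:,::-1])
E
```

```text
p [0.5564, 0.1193, 0.4489]
f [0.4899, 0.6117, 0.3703]
t 22.6667
sidelid_lip [0.59, 0.5552, 0.2249, 0.343]
sidekey_head [0.72, 0.5548, 0.2357, 0.2678]
sidetincture_a [0.86, 0.7516, 0.1476, 0.0001]
sidetincture_a [0.72, 0.6415, 0.3413, -0.0011]
sideclear_bottle [0.85, 0.7684, 0.0432, 0.0013]
sidedropper [0.87, 0.5421, 0.3245, -0.0029]
sidedropper [0.55, 0.6342, -0.2847, 0.0029]
sideglobule_jar [0.79, 0.6309, -0.2878, 0.0005]
sidemortar [0.64, 0.4389, 0.3651, 0.0012]
sidecarton [0.59, 0.717, -0.1793, -0.003]
toptincture_a [0.94, 0.7522, 0.1478, -0.0037]
topclear_bottle [0.76, 0.7729, 0.0444, -0.0023]
topglobule_jar [0.72, 0.6342, -0.2818, 0.0043]
topcarton [0.88, 0.7191, -0.1801, -0.0005]
```

View pics/end.png

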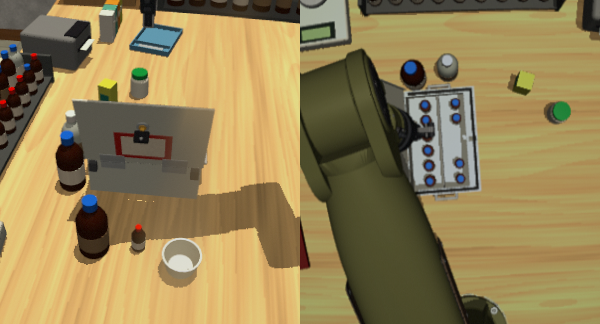

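The lid stands back on its stop (lip at 0.225, 0.343), the key head lies across it at about (141, 135), and every bottle is where it was. The arm is clear, so I'm handing in.

```bash
python3 -c "
from cell import env
print(env.hand_in())"
```

```text
the job is handed in; nothing more can be done
None
```

The poisons chest is open: the lid is resting on its back-stop, the key is still in the lock at its full quarter turn, nothing else has moved, and the job was handed in at about 23 s (the hand-in gave no verdict).

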